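# Mix a settled reagent by inversion and rack it

## Robot

A 6-joint arm with a two-finger parallel gripper is mounted at the origin on the work surface; the furniture and walls round the work are solid. World frame = base frame: x ahead of the robot, y to its left, z up, the work surface at z = 0. Lengths are in mm, angles in rad, forces in N, time in s.
With the tool pointing down it reaches from about 300 to 875 mm from the base axis. Payload 6.4 kg.
Tool frame: the origin (TCP) lies at the very end of the fingers, on their centre line; the grasp point (between the pads) lies 19 mm behind it (grip_depth is the distance from the TCP to the grasp point, in mm); z points along the fingers, y is the line along which they close (so a half turn about z gives the same grasp; the last joint's range is limited). The gripper opens to 88 mm and grips with 3 to 60 N. Pads are 18 mm wide; open, the fingers measure 123 mm over their backs; the gripper's body (75 mm by 187 mm) begins 45 mm behind the grasp point.
Start: joints at [-1.528, 0.181, 1.607, -0, 1.354, -0.206], TCP at [141.604, -557.306, 238.714] pointing down, gripper open.
Joint ranges: [-2.99, 2.99], [-0.89, 2.07], [0.3, 2.58], [-1.14, 4.28], [0, 2.63], [-3.12, 3.12]. Speed limits (rad/s): [2.57, 2.57, 3.01, 3.14, 3.14, 3.14].

## Interface

Orientations are given as a unit quaternion [w, x, y, z].
In Python, from rig import get_state, camera, camera_info, hand_in, grip_depth gives the robot as it stands.
- The arm moves only by the tool send_rows, never from a script. Its argument "commands" is a list that holds one entry, the list of rows, each a list of 7 numbers: the shift along the tool's x, y, z in mm, then the turn, a rotation vector about the tool's x, y, z in rad, then the opening, from -1 (shut) to 1 (fully open). A call has 1 to 12 rows; each row shifts and turns the commanded pose from where the row before left it, along the tool's axes as they then stand; what a row does not reach is not made up. A row lasts 1/10 s, in which the tool goes at most 50 mm and 8.59 degrees, less where a joint would pass 70% of its speed; a pose out of reach is approached as far as the arm can. A call with a gripper value outside its range is refused whole. The fingers move at their own pace and stop on an object; the grip force is fixed at half the most. Time passes only in rows, so rows that do not move let the fingers close. It gives the time, the measured TCP pose, the force, the opening and the grip force at its end, in the units of the state.
- get_state(): the state, without advancing time (a new reading comes with each control period).
- camera(name): name is "scene" or "top" or "wrist"; returns the picture (480x640x3 uint8, blue, green, red); there is no depth.
- camera_info(name): a dict with "fx", "fy", "cx", "cy" (pixels), "pose" (4x4, takes a point from camera to world coordinates). Camera axes: x right, y down, z forward; pixel columns grow to the right and rows downward; lengths in mm; the calibration is good to about 2 mm. A picture is of the moment at which its call begins: read the wrist's pose just before it. camera_info takes no time and is no camera call; for the wrist camera it gives the pose at the moment of the call.
- hand_in(): hands the job in; it is judged then, once.
The state is a dict: "t": time; "q": joint angles; "joint_velocities": joint speeds; "joint_efforts": joint torques, N m; "position": TCP position; "orientation": TCP orientation; "force": force on the tool from outside, world axes, zero at the start; "ft_torque": the same for the moment, N m; "opening": finger opening in mm; "grasp_force": force on a finger pad.
Only numpy, scipy, OpenCV 4.12 (cv2) and the standard library are available. Lean on these libraries where they do the work, as an engineer would, in place of code of your own. Each camera call takes 0.05 s, during which the arm holds its last target. There are 200 camera calls.

## Task

One reagent bottle has been left out on the bench and its contents have settled. Pick it up, tip it upside down so that the cap points steeply downward and keep it so for about two seconds to loosen the sediment, then turn it upright again and set it down in whichever cup of the bottle caddy is empty. Do not drop it, and leave the two bottles already in the caddy standing where they are.

Things in the scene. Friction and masses are not known exactly. Their poses are not given: they have to be found in the camera images.
- bottle_out: the reagent bottle left out on the bench: closed amber bottle with a dark blue dropper-style screw cap, upright, 128 mm tall, about 0.15 kg. Straight round body 45 mm in diameter up to about 75 mm, then rounded shoulders up to 94 mm, then neck and cap 23 mm in diameter up to the top. Origin at the centre of its underside, z along its axis towards the cap
- bottle_in_1: one of the two bottles standing in the caddy, same shape as bottle_out; origin at the centre of its underside, z towards the cap
- bottle_in_2: one of the two bottles standing in the caddy, same shape as bottle_out; origin at the centre of its underside, z towards the cap
- caddy: bench bottle caddy, fixed: steel tray 96 mm (x) by 350 mm (y) with a 16 mm rim, and a wire handle loop 50 mm high at each y end; it carries three cups in a row along its y axis, 120 mm apart, the middle one at its centre. Origin at the centre of its underside
- cup_1_floor (a point): one of the three identical grey moulded plastic cups fixed in the caddy (75 mm across the flared rim, bore 56 mm wide at the bottom and 66 mm at the mouth, 34 mm high, standing on the 4 mm tray plate). This point is the centre of the cup's inner floor, where a bottle's underside rests, 29 mm below the rim; z up. Two cups hold bottles at the start, one is empty
- cup_2_floor (a point): one of the three identical grey moulded plastic cups fixed in the caddy (75 mm across the flared rim, bore 56 mm wide at the bottom and 66 mm at the mouth, 34 mm high, standing on the 4 mm tray plate). This point is the centre of the cup's inner floor, where a bottle's underside rests, 29 mm below the rim; z up. Two cups hold bottles at the start, one is empty
- cup_3_floor (a point): one of the three identical grey moulded plastic cups fixed in the caddy (75 mm across the flared rim, bore 56 mm wide at the bottom and 66 mm at the mouth, 34 mm high, standing on the 4 mm tray plate). This point is the centre of the cup's inner floor, where a bottle's underside rests, 29 mm below the rim; z up. Two cups hold bottles at the start, one is empty
Not all that is in view belongs to the job. Leave any pink or red look-alike of the bottle_out alone.

How it is judged (in metres and radians):
On the way:
1. the bottle is held upside down, its axis at least 120 degrees from upright, for one second (angle between bottle_out's own z axis and vertical above 2.09 rad and contact force between the fingers and bottle_out above 0.5 N), for 1 s.
At the end, for the whole second after the job is handed in: bottle_out stands at rest and upright (within 0.1 rad) in an empty cup of the caddy: its axis within 10 mm of the cup's centre and its underside within 4 mm of the cup's floor; the other two bottles still stand upright in theirs (angle between bottle_out's own z axis and vertical below 0.1 rad and ((horizontal distance between bottle_out and cup_1_floor below 0.01 m and z of bottle_out in the frame of cup_1_floor below 0.004 m) or (horizontal distance between bottle_out and cup_2_floor below 0.01 m and z of bottle_out in the frame of cup_2_floor below 0.004 m) or (horizontal distance between bottle_out and cup_3_floor below 0.01 m and z of bottle_out in the frame of cup_3_floor below 0.004 m)) and linear speed of bottle_out below 0.02 m/s and angle between each of bottle_in_1, bottle_in_2's own z axis and vertical below 0.15 rad); the robot touches nothing.
It fails at once if the bottle is dropped or knocked: it moves faster than 0.6 m/s while the fingers do not hold it (linear speed of bottle_out above 0.6 m/s and contact force between the fingers and bottle_out below 0.1 N).
It fails at once if a bottle already in the caddy is tipped by more than 0.3 rad or shifted by more than 20 mm (angle between any of bottle_in_1, bottle_in_2's own z axis and vertical above 0.3 rad or distance of any of bottle_in_1, bottle_in_2 from where it was at the start of the episode above 0.02 m).
It also fails if it takes over 64 s, if anything falls off the work surface, if the arm or the gripper's body presses on something with over 40 N, if the wrist force passes 120 N, or if a joint passes its speed limit or range.

## Working session

There is one attempt and no reset: what is moved stays moved. The work goes in short steps, Python scripts to look and compute and a tool call to move; the robot and the scene stay as the last step left them, time stands still between calls to the robot, and variables do not carry over. Pictures are saved under pics/ and viewed, at most 10 in all, crops included, and the job is handed in when it is done.

Besides the shell and the picture viewer there is one more tool, called after "Emit:" as a command line: name --argument value ..., lists and objects as JSON in quotes. send_rows: Moves the arm, as the interface text tells. Its arguments: {"type":"object","properties":{"commands":{"type":"array","items":{"type":"array","items":{"type":"array","items":{"type":"number"}}}}},"required":["commands"]}

```bash
mkdir -p pics; python3 - <<'E'
from rig import *
import cv2,numpy as np
s=get_state();print({k:np.round(s[k],3) for k in s})
for n in("scene","top"):
    cv2.imwrite(f"pics/{n}0.png",camera(n));i=camera_info(n);print(n,i["fx"],i["cx"],i["cy"],np.round(i["pose"],3).tolist())
print(np.round(camera_info("wrist")["pose"],3).tolist())
E
```

```text
{'t': np.float64(0.0), 'q': array([-1.528,  0.182,  1.608, -0.   ,  1.354, -0.206]), 'joint_velocities': array([-0.   ,  0.   , -0.   , -0.001, -0.001,  0.   ]), 'joint_efforts': array([ 1.0000e-03, -4.3387e+01, -3.4185e+01,  7.0000e-02,  3.9000e-02,
       -0.0000e+00]), 'position': array([ 141.569, -556.766,  237.836]), 'orientation': array([-0.001,  0.992,  0.124,  0.   ]), 'force': array([-0.296,  0.287, -0.459]), 'ft_torque': array([ 0.01 , -0.001,  0.024]), 'grasp_force': np.float64(0.0), 'opening': np.float64(88.087)}
scene 526.5547746195397 321.7424972724646 236.92167039417177 [[0.776, 0.341, -0.531, 1127.757], [0.631, -0.443, 0.637, -730.632], [-0.018, -0.829, -0.559, 690.245], [0.0, 0.0, 0.0, 1.0]]
top 512.0467298388195 316.6175031571109 236.4813542691637 [[-0.005, -0.986, 0.168, 339.198], [-1.0, 0.001, -0.028, 43.813], [0.027, -0.168, -0.985, 1152.162], [0.0, 0.0, 0.0, 1.0]]
[[0.247, -0.92, -0.303, 220.934], [-0.969, -0.234, -0.077, -537.669], [-0.0, 0.313, -0.95, 383.695], [0.0, 0.0, 0.0, 1.0]]
```

View pics/scene0.png

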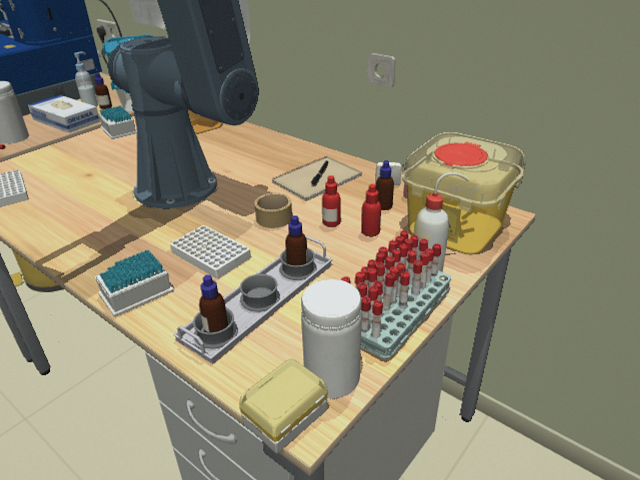

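View pics/top0.png

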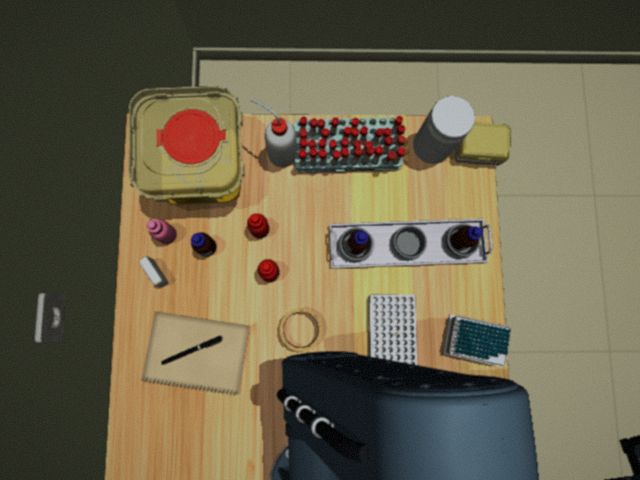

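The scene view shows the loose blue-capped bottle at about (385,185), between two red look-alikes and a sharps bin. The caddy's filled cups are at (213,320) and (297,260), and the empty middle one is at (259,290). In the top view these are at (203,243), (355,242), (466,238) and (407,242). Next I triangulate the caps and the empty cup.

```bash
cat >h.py <<'E'
from rig import *
import cv2,numpy as np
def ray(n,uv,i=None):
    i=i or camera_info(n);P=np.array(i["pose"]);d=P[:3,:3]@[(uv[0]-i["cx"])/i["fx"],(uv[1]-i["cy"])/i["fy"],1]
    return P[:3,3],d/np.linalg.norm(d)
def tri(rs):
    A=sum(np.eye(3)-np.outer(d,d) for o,d in rs);b=sum((np.eye(3)-np.outer(d,d))@o for o,d in rs)
    p=np.linalg.solve(A,b);return p.round(1),[round(float(np.linalg.norm(np.cross(p-o,d))),1) for o,d in rs]
def plane(r,z): o,d=r;return (o+d*(z-o[2])/d[2]).round(1)
def blobs(im,lo,hi,mn=20):
    m=cv2.inRange(cv2.cvtColor(im,cv2.COLOR_BGR2HSV),lo,hi)
    n,l,s,c=cv2.connectedComponentsWithStats(m)
    return m,[(c[k].round(1).tolist(),s[k].tolist()) for k in range(1,n) if s[k][4]>=mn]
E
python3 - <<'E'
from h import *
ims={n:cv2.imread(f"pics/{n}0.png") for n in("scene","top")}
for n,im in ims.items():
    m,b=blobs(im,(112,140,50),(128,255,255))
    print(n,*[x for x in b if x[1][0]>150],sep="\n")
t=cv2.resize(ims["top"][190:300,130:500],None,fx=2.1,fy=2.1,interpolation=cv2.INTER_CUBIC)
s=cv2.resize(ims["scene"][150:360,170:420],None,fx=2.2,fy=2.2,interpolation=cv2.INTER_CUBIC)
w=max(t.shape[1],s.shape[1]);s=s[:,:w]
c=np.zeros((231,w,3),np.uint8);c[:t.shape[0],:t.shape[1]]=t[:231]
o=np.zeros((600,w,3),np.uint8);o[:231]=c;s2=cv2.resize(ims["scene"][160:345,170:420],None,fx=2,fy=2);o[230:600,:500]=s2
cv2.imwrite("pics/c1.png",o)
E
```

```text
scene
([385.8, 169.6], [381, 161, 10, 16, 107])
([295.0, 226.3], [289, 216, 13, 19, 173])
([208.5, 287.2], [202, 276, 15, 22, 210])
top
([474.5, 232.6], [468, 227, 14, 13, 129])
([360.7, 237.4], [354, 231, 15, 14, 149])
([197.8, 239.8], [192, 234, 13, 13, 140])
```

View pics/c1.png

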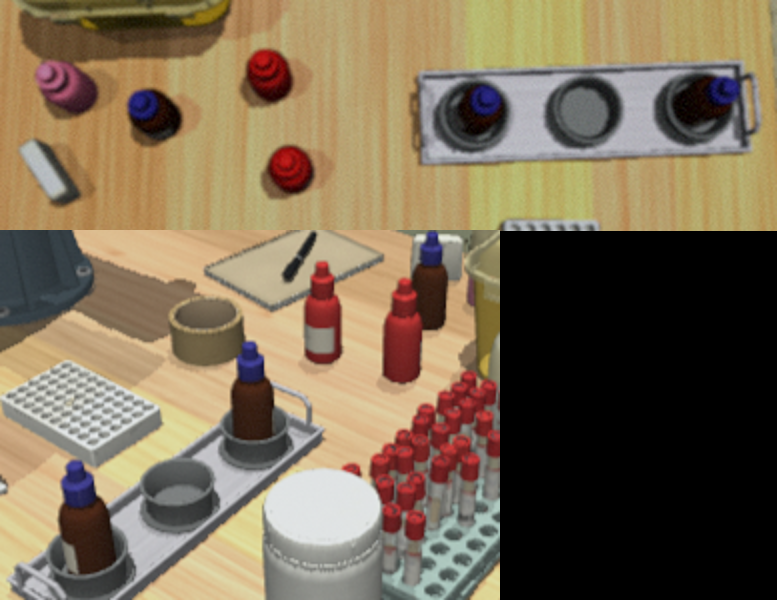

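```bash
python3 - <<'E'
from h import *
R=lambda a,b:[ray("scene",a),ray("top",b)]
for n,a,b in (("out",(385.8,169.6),(197.8,239.8)),("in_near+y",(295,226.3),(360.7,237.4)),("in-y",(208.5,287.2),(474.5,232.6))):print(n,tri(R(a,b)))
print("cup rim",tri(R((259,283.5),(408.6,242.4))),plane(ray("top",(408.6,242.4)),38),plane(ray("scene",(259,283.5)),38))
# body foot check and bin edge in top
for uv in ((160,231),(151,271),(258,225),(242,200),(185,200)):print(uv,plane(ray("top",uv),0),plane(ray("top",uv),180))
im=cv2.imread("pics/top0.png");g=cv2.cvtColor(im,cv2.COLOR_BGR2GRAY)[200:285,370:445]
print(cv2.HoughCircles(cv2.resize(g,None,fx=4,fy=4),cv2.HOUGH_GRADIENT,1,40,param1=80,param2=25,minRadius=40,maxRadius=90))
E
```

```text
out (array([510.8, 259.3, 105.6]), [0.3, 0.3])
in_near+y (array([513.7, -76.5, 114.1]), [0.4, 0.4])
in-y (array([ 523.8, -313.5,  114.3]), [0.0, 0.0])
cup rim (array([ 515.3, -190.8,   39.7]), [0.1, 0.1]) [ 515.4 -191.2   38. ] [ 513.8 -189.3   38. ]
(160, 231) [548.2 366.8   0. ] [515.6 316.3 180. ]
(151, 271) [457.3 382.6   0. ] [438.8 329.7 180. ]
(258, 225) [562.1 145.3   0. ] [527.2 129.4 180. ]
(242, 200) [620.7 182.8   0. ] [576.7 161.1 180. ]
(185, 200) [620.5 313.2   0. ] [576.6 271.1 180. ]
[[[150.5 171.5  72.6]]]
```

```bash
cat >>h.py <<'E'
from scipy.spatial.transform import Rotation as Ro
def Rdown(th): return Ro.from_matrix(np.array([[np.cos(th),np.sin(th),0],[np.sin(th),-np.cos(th),0],[0,0,-1]]))
def row(pos,R,N,s=None):
    s=s or get_state();R0=Ro.from_quat(np.roll(s["orientation"],-1))
    rv=(R0.inv()*R).as_rotvec()/N;p=R0.inv().apply(np.array(pos)-s["position"])
    A=sum(Ro.from_rotvec(rv*k).as_matrix() for k in range(N))
    x=R0.as_matrix();print("theta",round(np.arctan2(x[1,0],x[0,0]),3),"row x",N,np.linalg.solve(A,p).round(2).tolist(),rv.round(4).tolist())
E
python3 - <<'E'
from h import *
row((515,-190,260),Rdown(1.42),12)
row((515,-190,260),Rdown(1.42),14)
E
```

```text
theta 0.249 row x 12 [46.2, 0.42, -1.83] [-0.0001, -0.0001, -0.0976]
theta 0.249 row x 14 [39.6, 0.64, -1.57] [-0.0001, -0.0001, -0.0837]
```

Emit:
send_rows --commands '[[[39.6,0.6,-1.6,0,0,-0.0837,1],[39.6,0.6,-1.6,0,0,-0.0837,1],[39.6,0.6,-1.6,0,0,-0.0837,1],[39.6,0.6,-1.6,0,0,-0.0837,1],[39.6,0.6,-1.6,0,0,-0.0837,1],[39.6,0.6,-1.6,0,0,-0.0837,1],[39.6,0.6,-1.6,0,0,-0.0837,1],[39.6,0.6,-1.6,0,0,-0.0837,1],[39.6,0.6,-1.6,0,0,-0.0837,1],[39.6,0.6,-1.6,0,0,-0.0837,1],[39.6,0.6,-1.6,0,0,-0.0837,1],[39.6,0.6,-1.6,0,0,-0.0837,1]]]'

```text
t: 1.3
position: [492.5, -264.2, 257.5]
orientation: [-0.0, 0.809, 0.588, -0.0]
force: [1.0, 0.3, 0.4]
opening: 88.1
grasp_force: 0.0
```

Emit:
send_rows --commands '[[[39.6,0.6,-1.6,0,0,-0.0837,1],[39.6,0.6,-1.6,0,0,-0.0837,1],[0,0,0,0,0,0,1],[0,0,0,0,0,0,1]]]'

```text
t: 1.7
position: [514.6, -189.3, 260.9]
orientation: [-0.0, 0.758, 0.653, -0.0]
force: [0.2, 0.2, 0.5]
opening: 88.4
grasp_force: 0.0
```

```bash
python3 - <<'E'
from h import *
s=get_state();print(s["position"].round(1),s["q"].round(2));i=camera_info("wrist");im=camera("wrist");cv2.imwrite("pics/w1.png",im)
np.save("w1.npy",np.array(i["pose"]));print(i["fx"],i["cx"],i["cy"])
row((440,180,260),Rdown(3.0),12)
E
```

```text
[ 514.6 -189.3  260.9] [-0.57  0.1   1.65 -0.    1.39 -0.42]
416.47261030976824 319.86936324995946 240.29521705374736
theta 1.42 row x 12 [32.54, 12.82, 0.07] [-0.0001, -0.0, -0.1316]
```

View pics/w1.png

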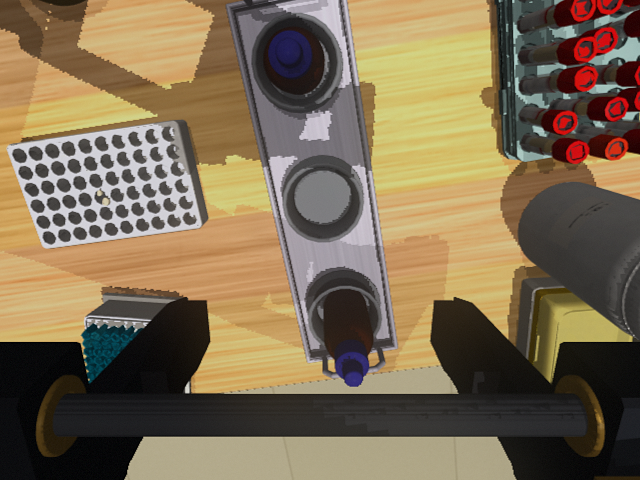

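The wrist view shows the empty middle cup, with its rim centred near (322,199) and its floor near (322,196), between the two filled cups at (297,62) and (343,310).

```bash
python3 - <<'E'
from h import *
i=camera_info("wrist");i=dict(i);i["pose"]=np.load("w1.npy")
r=ray("wrist",(322,199.5),i);f=ray("wrist",(322,196),i)
im=cv2.imread("pics/w1.png");m=cv2.inRange(cv2.cvtColor(im,cv2.COLOR_BGR2GRAY)[150:250,270:380],0,105)
c=max(cv2.findContours(m,0,1)[0],key=cv2.contourArea);e=cv2.fitEllipse(cv2.convexHull(c));print(e[0][0]+270,e[0][1]+150,e[1])
r2=ray("wrist",(e[0][0]+270,e[0][1]+150),i)
print(plane(r,38),plane(r2,38),plane(f,9))
print(tri([ray("scene",(259,283.5)),ray("top",(408.6,242.4)),r]))
print(tri([r,ray("top",(408.6,242.4))]))
E
```

```text
321.07114028930664 197.04949569702148 (79.82374572753906, 86.83236694335938)
[ 516.7 -192.1   38. ] [ 516.2 -189.7   38. ] [ 516.4 -195.1    9. ]
(array([ 515.9, -191.2,   40. ]), [0.2, 0.9, 0.9])
(array([ 516.5, -193. ,   31.7]), [0.5, 0.5])
```

Emit:
send_rows --commands '[[[32.5,12.8,0,0,0,-0.1316,1],[32.5,12.8,0,0,0,-0.1316,1],[32.5,12.8,0,0,0,-0.1316,1],[32.5,12.8,0,0,0,-0.1316,1],[32.5,12.8,0,0,0,-0.1316,1],[32.5,12.8,0,0,0,-0.1316,1],[32.5,12.8,0,0,0,-0.1316,1],[32.5,12.8,0,0,0,-0.1316,1],[32.5,12.8,0,0,0,-0.1316,1],[32.5,12.8,0,0,0,-0.1316,1],[32.5,12.8,0,0,0,-0.1316,1],[32.5,12.8,0,0,0,-0.1316,1]]]'

```text
t: 2.95
position: [440.0, 179.4, 260.9]
orientation: [-0.0, 0.07, 0.998, -0.0]
force: [-0.1, 0.4, -1.3]
opening: 88.1
grasp_force: 0.0
```

Emit:
send_rows --commands '[[[0,0,0,0,0,0,1],[0,0,0,0,0,0,1]]]'

```text
t: 3.15
position: [440.7, 179.0, 261.3]
orientation: [0.0, 0.072, 0.997, -0.0]
force: [0.5, -1.1, -0.3]
opening: 88.3
grasp_force: 0.0
```

```bash
python3 - <<'E'
from h import *
s=get_state();print(s["position"].round(1),s["q"].round(2));i=camera_info("wrist");im=camera("wrist");cv2.imwrite("pics/w2.png",im)
np.save("w2.npy",np.array(i["pose"]))
print(blobs(im,(112,140,40),(128,255,255))[1])
row((510,259,240),Rdown(3.14),4)
E
```

```text
[440.7 179.  261.3] [ 0.14 -0.07  1.82 -0.    1.39 -1.29]
[([434.4, 287.1], [417, 272, 35, 32, 628]), ([22.3, 335.7], [3, 326, 37, 16, 331])]
theta 2.997 row x 4 [-15.3, 21.59, 5.33] [-0.0001, 0.0002, -0.0359]
```

View pics/w2.png

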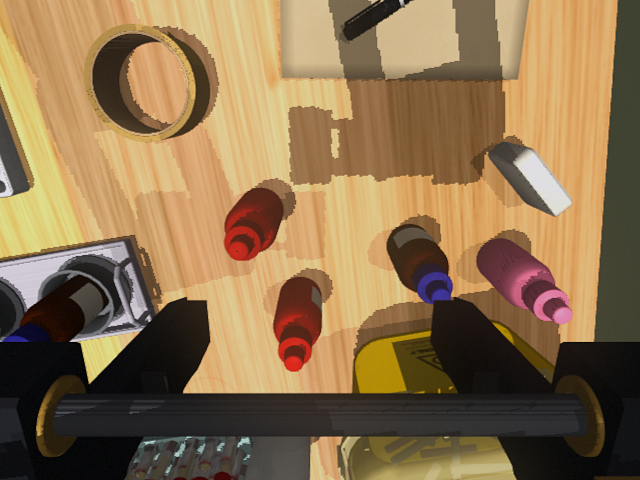

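The wrist view shows the loose bottle's cap at (434,287) with the pink look-alike to its right, the red ones at left, and the bin below in the picture (+x side). I go above the bottle.

Emit:
send_rows --commands '[[[-15.3,21.6,5.3,0,0,-0.0359,1],[-15.3,21.6,5.3,0,0,-0.0359,1],[-15.3,21.6,5.3,0,0,-0.0359,1],[-15.3,21.6,5.3,0,0,-0.0359,1],[0,0,20,0,0,0,1],[0,0,20,0,0,0,1],[0,0,0,0,0,0,1],[0,0,0,0,0,0,1]]]'

```text
t: 4.0
position: [509.6, 259.2, 199.7]
orientation: [-0.0, 0.0, 1.0, -0.0]
force: [0.9, -0.6, 0.5]
opening: 88.0
grasp_force: 0.0
```

```bash
python3 - <<'E'
from h import *
s=get_state();print(s["position"].round(1),s["q"].round(2));i=camera_info("wrist");im=camera("wrist");cv2.imwrite("pics/w3.png",im)
b=blobs(im,(112,140,30),(128,255,255))[1];print(b)
i2=dict(i);i2["pose"]=np.load("w2.npy")
c=max(b,key=lambda x:x[1][4])[0]
r=ray("wrist",c,i);print(tri([r,ray("top",(197.8,239.8)),ray("scene",(385.8,169.6))]),tri([r,ray("wrist",(434.4,287.1),i2)]),plane(r,106))
E
```

```text
[509.6 259.2 199.7] [ 0.26  0.21  1.65 -0.    1.28 -1.31]
[]Traceback (most recent call last):
  File "<stdin>", line 5, in <module>
ValueError: max() iterable argument is empty
```

View pics/w3.png

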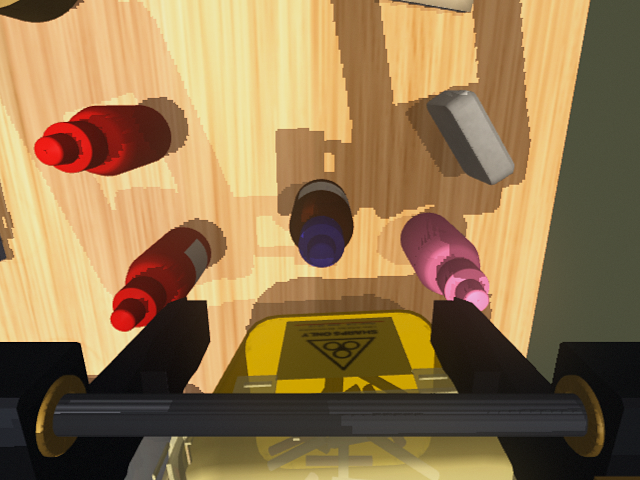

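The cap is at about (321,243), centred between the fingers. The pink bottle's cap is at (475,292), so I'll narrow the fingers first.

```bash
python3 - <<'E'
from h import *
i=camera_info("wrist");im=cv2.imread("pics/w3.png")
b=blobs(im,(108,60,20),(135,255,255),100)[1];b=[x for x in b if 280<x[0][0]<360];print(b)
c=b[0][0];r=ray("wrist",c,i);print(tri([r,ray("top",(197.8,239.8)),ray("scene",(385.8,169.6))]),plane(r,106))
p=ray("wrist",(475,292),i);print("pink",plane(p,115),plane(ray("top",(155,228)),115), tri([p,ray("top",(155,228))]))
E
```

```text
[([323.0, 232.3], [300, 224, 44, 21, 423]), ([320.4, 255.4], [300, 243, 34, 24, 474])]
(array([508.2, 260.8, 103.1]), [4.2, 3.0, 2.1]) [502.9 260.6 106. ]
pink [538.3 353.3 115. ] [533.6 345.  115. ] (array([528.4, 341.3, 137.4]), [2.9, 2.9])
```

Emit:
send_rows --commands '[[[0,0,0,0,0,0,0.14],[0,0,0,0,0,0,0.14],[0,0,0,0,0,0,0.14],[0,0,0,0,0,0,0.14],[0,0,0,0,0,0,0.14]]]'

```text
t: 4.55
position: [508.7, 260.5, 200.1]
orientation: [0.0, -0.001, 1.0, 0.0]
force: [-0.0, 0.1, 0.1]
opening: 51.1
grasp_force: 0.0
```

Emit:
send_rows --commands '[[[-2,-1,20,0,0,0,0.14],[0,0,20,0,0,0,0.14],[0,0,20,0,0,0,0.14],[0,0,20,0,0,0,0.14],[0,0,13,0,0,0,0.14],[0,0,10,0,0,0,0.14],[0,0,0,0,0,0,0.14],[0,0,0,0,0,0,0.14]]]'

```text
t: 5.35
position: [511.1, 259.5, 97.4]
orientation: [0.0, -0.001, 1.0, 0.0]
force: [0.6, 0.1, -0.3]
opening: 50.1
grasp_force: 0.0
```

Emit:
send_rows --commands '[[[0,0,0,0,0,0,-0.3],[0,0,0,0,0,0,-0.5],[0,0,0,0,0,0,-1],[0,0,0,0,0,0,-1],[0,0,0,0,0,0,-1],[0,0,0,0,0,0,-1],[0,0,0,0,0,0,-1],[0,0,0,0,0,0,-1]]]'

```text
t: 6.15
position: [511.1, 259.6, 97.4]
orientation: [0.0, -0.001, 1.0, 0.0]
force: [0.4, 1.1, 3.8]
opening: 22.3
grasp_force: 30.0
```

Cap gripped (22.3 mm, 30 N). Lift slowly, then higher.

Emit:
send_rows --commands '[[[0,0,-8,0,0,0,-1],[0,0,-15,0,0,0,-1],[0,0,-25,0,0,0,-1],[0,0,-30,0,0,0,-1],[0,0,-30,0,0,0,-1],[0,0,-30,0,0,0,-1],[0,0,-30,0,0,0,-1],[0,0,-20,0,0,0,-1],[0,0,0,0,0,0,-1]]]'

```text
t: 7.05
position: [512.2, 259.8, 289.4]
orientation: [0.003, -0.001, 1.0, 0.001]
force: [0.4, -0.7, -1.6]
opening: 22.3
grasp_force: 30.0
```

```bash
python3 - <<'E'
from h import *
s=get_state();print(s["position"].round(1),s["q"].round(3),s["grasp_force"],s["opening"])
row((450,60,400),Rdown(3.0),10)
E
```

```text
[512.2 259.8 289.4] [ 0.263  0.136  1.555 -0.     1.443 -1.31 ] 29.997318601235747 22.258764532446836
theta -3.14 row x 10 [4.92, -20.33, -11.1] [0.0002, 0.0007, 0.0143]
```

Emit:
send_rows --commands '[[[5,-20,-11,0,0,0.0143,-1],[5,-20,-11,0,0,0.0143,-1],[5,-20,-11,0,0,0.0143,-1],[5,-20,-11,0,0,0.0143,-1],[5,-20,-11,0,0,0.0143,-1],[5,-20,-11,0,0,0.0143,-1],[5,-20,-11,0,0,0.0143,-1],[5,-20,-11,0,0,0.0143,-1],[5,-20,-11,0,0,0.0143,-1],[5,-20,-11,0,0,0.0143,-1],[0,0,0,0,0,0,-1]]]'

```text
t: 8.15
position: [448.0, 61.5, 395.5]
orientation: [0.001, 0.072, 0.997, -0.0]
force: [-0.4, 0.3, -0.8]
opening: 22.5
grasp_force: 30.0
```

```bash
python3 - <<'E'
from h import *
s=get_state();print(s["position"].round(1),s["q"].round(3),s["orientation"].round(3))
E
```

```text
[448.   61.5 395.5] [-1.270e-01 -1.930e-01  1.669e+00 -1.000e-03  1.664e+00 -1.554e+00] [ 0.001  0.072  0.997 -0.   ]
```

Emit:
send_rows --commands '[[[0,-10,-0.2,0.04,0,0,-1],[0,-15,-0.4,0.05,0,0,-1],[0,-15,-0.4,0.05,0,0,-1],[0,-15,-0.4,0.05,0,0,-1],[0,0,0,0,0,0,-1]]]'

```text
t: 8.65
position: [440.4, 9.3, 399.0]
orientation: [-0.008, 0.07, 0.993, -0.095]
force: [-0.1, -0.1, -1.3]
opening: 21.8
grasp_force: 30.0
```

```bash
python3 - <<'E'
from h import *
s=get_state();print(s["position"].round(1),s["q"].round(3),s["orientation"].round(3))
E
```

```text
[440.4   9.3 399. ] [-0.113 -0.187  1.668 -0.191  1.666 -1.561] [-0.008  0.07   0.993 -0.095]
```

That sign turns joint 4 toward its short limit, so I'll tip the other way. First I swing toward -y, so the tip-over stays clear of the wall on the left.

```bash
python3 - <<'E'
from h import *
row((440,-150,400),Rdown(2.57),8)
E
```

```text
theta 3.001 row x 8 [-6.43, -18.94, 1.95] [-0.0235, 0.0049, 0.0537]
```

Emit:
send_rows --commands '[[[-6.4,-19,2,-0.0235,0.005,0.0537,-1],[-6.4,-19,2,-0.0235,0.005,0.0537,-1],[-6.4,-19,2,-0.0235,0.005,0.0537,-1],[-6.4,-19,2,-0.0235,0.005,0.0537,-1],[-6.4,-19,2,-0.0235,0.005,0.0537,-1],[-6.4,-19,2,-0.0235,0.005,0.0537,-1],[-6.4,-19,2,-0.0235,0.005,0.0537,-1],[-6.4,-19,2,-0.0235,0.005,0.0537,-1],[0,0,0,0,0,0,-1]]]'

```text
t: 9.55
position: [439.5, -152.1, 399.5]
orientation: [-0.0, 0.284, 0.959, 0.001]
force: [1.1, 0.4, -2.2]
opening: 21.8
grasp_force: 30.0
```

Emit:
send_rows --commands '[[[0,10,-0.2,-0.04,0,0,-1],[0,20,-0.8,-0.07,0,0,-1],[0,27,-1.5,-0.1,0,0,-1],[0,27,-1.5,-0.1,0,0,-1],[0,27,-1.5,-0.1,0,0,-1],[0,27,-1.5,-0.1,0,0,-1],[0,27,-1.5,-0.1,0,0,-1],[0,27,-1.5,-0.1,0,0,-1]]]'

```text
t: 10.35
position: [535.5, -0.5, 467.7]
orientation: [0.098, 0.263, 0.899, 0.336]
force: [-0.3, 0.8, -2.2]
opening: 22.0
grasp_force: 30.0
```

```bash
python3 - <<'E'
from h import *
s=get_state();print(s["position"].round(1),s["q"].round(3),Ro.from_quat(np.roll(s["orientation"],-1)).as_matrix().round(2).tolist(),s["opening"])
cv2.imwrite("pics/s2.png",camera("scene"))
E
```

```text
[ 5.355e+02 -5.000e-01  4.677e+02] [-0.645 -0.175  1.662  0.719  1.684 -1.572] [[-0.84, 0.41, 0.35], [0.54, 0.64, 0.55], [0.0, 0.66, -0.75]] 22.030517903602355
```

View pics/s2.png

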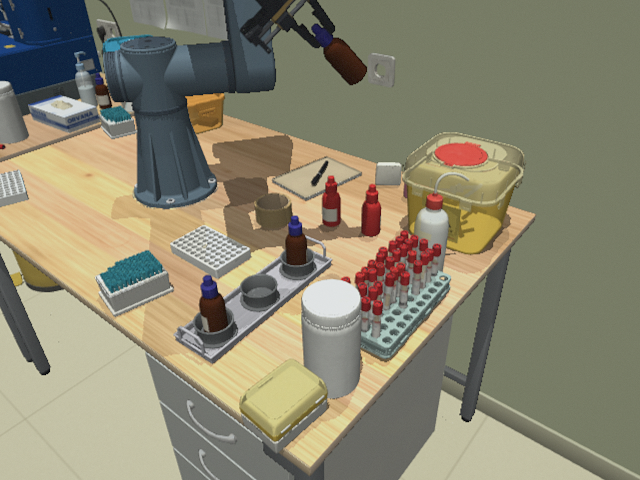

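The bottle hangs from the cap in line with the tool, at about (343,55), tipping with joint 4 as planned. I continue.

Emit:
send_rows --commands '[[[0,27,-1.4,-0.1,0,0,-1],[0,27,-1.4,-0.1,0,0,-1],[0,27,-1.4,-0.1,0,0,-1],[0,27,-1.4,-0.1,0,0,-1],[0,27,-1.4,-0.1,0,0,-1],[0,27,-1.4,-0.1,0,0,-1],[0,27,-1.4,-0.1,0,0,-1],[0,27,-1.4,-0.1,0,0,-1],[0,27,-1.4,-0.1,0,0,-1]]]'

```text
t: 11.3
position: [585.4, 77.0, 683.6]
orientation: [0.203, 0.195, 0.664, 0.693]
force: [-0.4, 0.2, -1.6]
opening: 22.1
grasp_force: 30.0
```

Emit:
send_rows --commands '[[[0,27,-1.4,-0.1,0,0,-1],[0,27,-1.4,-0.1,0,0,-1],[0,27,-1.4,-0.1,0,0,-1],[0,27,-1.4,-0.1,0,0,-1],[0,27,-1.4,-0.1,0,0,-1],[0,27,-1.4,-0.1,0,0,-1],[0,27,-1.4,-0.1,0,0,-1],[0,27,-1.4,-0.1,0,0,-1],[0,27,-1.4,-0.1,0,0,-1],[0,14,-0.4,-0.05,0,0,-1],[0,0,0,0,0,0,-1]]]'

```text
t: 12.4
position: [519.2, -26.2, 898.4]
orientation: [0.269, 0.081, 0.275, 0.919]
force: [0.6, 0.1, -1.9]
opening: 22.2
grasp_force: 30.0
```

```bash
python3 - <<'E'
from h import *
s=get_state();print(s["position"].round(1),s["q"].round(3),Ro.from_quat(np.roll(s["orientation"],-1)).as_matrix().round(2).tolist(),s["opening"])
cv2.imwrite("pics/w4.png",camera("wrist"))
E
```

```text
[519.2 -26.2 898.4] [-0.638 -0.151  1.767  2.56   1.646 -1.538] [[-0.84, -0.45, 0.3], [0.54, -0.7, 0.46], [0.0, 0.55, 0.84]] 22.21597981853565
```

View pics/w4.png

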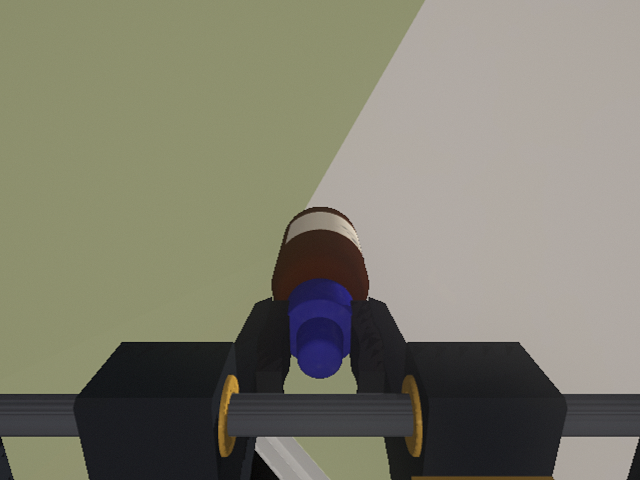

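Bottle inverted at about 147°, still aligned with the tool, its body at (320,260) in the wrist view. I hold for 2.2 s, then turn it back.

Emit:
send_rows --commands '[[[0,0,0,0,0,0,-1],[0,0,0,0,0,0,-1],[0,0,0,0,0,0,-1],[0,0,0,0,0,0,-1],[0,0,0,0,0,0,-1],[0,0,0,0,0,0,-1],[0,0,0,0,0,0,-1],[0,0,0,0,0,0,-1],[0,0,0,0,0,0,-1],[0,0,0,0,0,0,-1],[0,0,0,0,0,0,-1],[0,0,0,0,0,0,-1]]]'

```text
t: 13.65
position: [518.9, -27.2, 898.8]
orientation: [0.27, 0.08, 0.275, 0.919]
force: [-0.5, 0.3, -2.3]
opening: 22.3
grasp_force: 30.0
```

Emit:
send_rows --commands '[[[0,0,0,0,0,0,-1],[0,0,0,0,0,0,-1],[0,0,0,0,0,0,-1],[0,0,0,0,0,0,-1],[0,0,0,0,0,0,-1],[0,0,0,0,0,0,-1],[0,0,0,0,0,0,-1],[0,0,0,0,0,0,-1],[0,0,0,0,0,0,-1],[0,0,0,0,0,0,-1]]]'

```text
t: 14.65
position: [518.9, -27.2, 898.8]
orientation: [0.27, 0.08, 0.275, 0.919]
force: [0.7, -0.0, -1.4]
opening: 22.4
grasp_force: 30.0
```

Emit:
send_rows --commands '[[[0,-14,-0.4,0.05,0,0,-1],[0,-27,-1.4,0.1,0,0,-1],[0,-27,-1.4,0.1,0,0,-1],[0,-27,-1.4,0.1,0,0,-1],[0,-27,-1.4,0.1,0,0,-1],[0,-27,-1.4,0.1,0,0,-1],[0,-27,-1.4,0.1,0,0,-1],[0,-27,-1.4,0.1,0,0,-1],[0,-27,-1.4,0.1,0,0,-1],[0,-27,-1.4,0.1,0,0,-1],[0,-27,-1.4,0.1,0,0,-1],[0,-27,-1.4,0.1,0,0,-1]]]'

```text
t: 15.85
position: [583.1, 72.2, 627.8]
orientation: [0.183, 0.215, 0.732, 0.62]
force: [0.3, 0.2, -0.7]
opening: 22.0
grasp_force: 30.0
```

Emit:
send_rows --commands '[[[0,-27,-1.4,0.1,0,0,-1],[0,-27,-1.4,0.1,0,0,-1],[0,-27,-1.4,0.1,0,0,-1],[0,-27,-1.4,0.1,0,0,-1],[0,-27,-1.4,0.1,0,0,-1],[0,-27,-1.4,0.1,0,0,-1],[0,-27,-1.4,0.1,0,0,-1],[0,-27,-1.4,0.1,0,0,-1],[0,-27,-1.4,0.1,0,0,-1],[0,-27,-1.4,0.1,0,0,-1],[0,0,0,0,0,0,-1]]]'

```text
t: 16.95
position: [496.9, -61.9, 424.2]
orientation: [0.058, 0.276, 0.939, 0.195]
force: [-0.3, 0.3, -2.3]
opening: 21.8
grasp_force: 30.0
```

```bash
python3 - <<'E'
from h import *
s=get_state();print(s["t"],s["position"].round(1),s["q"].round(3),Ro.from_quat(np.roll(s["orientation"],-1)).as_matrix().round(3).tolist(),s["opening"],s["grasp_force"])
row((515,-191.5,300),Rdown(2.57),8)
E
```

```text
16.95 [496.9 -61.9 424.2] [-0.628 -0.172  1.646  0.412  1.681 -1.583] [[-0.841, 0.496, 0.216], [0.541, 0.771, 0.335], [-0.001, 0.398, -0.917]] 21.836757834198632 29.996137730777264
theta 2.57 row x 8 [-10.66, -15.72, 12.37] [0.0512, 0.0001, -0.0]
```

Emit:
send_rows --commands '[[[-10.7,-15.7,12.4,0.0512,0,0,-1],[-10.7,-15.7,12.4,0.0512,0,0,-1],[-10.7,-15.7,12.4,0.0512,0,0,-1],[-10.7,-15.7,12.4,0.0512,0,0,-1],[-10.7,-15.7,12.4,0.0512,0,0,-1],[-10.7,-15.7,12.4,0.0512,0,0,-1],[-10.7,-15.7,12.4,0.0512,0,0,-1],[-10.7,-15.7,12.4,0.0512,0,0,-1],[0,0,0,0,0,0,-1],[0,0,0,0,0,0,-1]]]'

```text
t: 17.95
position: [516.0, -190.0, 299.8]
orientation: [0.001, 0.282, 0.959, 0.003]
force: [-0.3, -0.4, -1.4]
opening: 22.1
grasp_force: 30.0
```

```bash
python3 - <<'E'
from h import *
row((516,-191.5,175),Rdown(2.57),6)
cv2.imwrite("pics/w5.png",camera("wrist"))
E
```

```text
theta 2.569 row x 6 [-0.14, -0.28, 20.81] [0.0009, -0.0001, -0.0001]
```

View pics/w5.png

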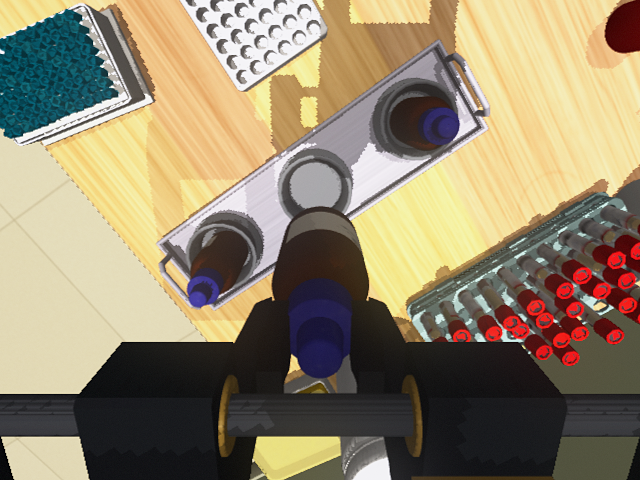

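The bottle hangs straight at (320,270), with the empty cup beyond it at about (316,186). I check the cup's position from this second wrist view and descend to above the rim.

```bash
python3 - <<'E'
from h import *
i=camera_info("wrist");i1=dict(i);i1["pose"]=np.load("w1.npy")
r=ray("wrist",(315.5,186.5),i);f=ray("wrist",(318,186),i);r1=ray("wrist",(322,199),i1)
print(plane(r,38),plane(f,9),tri([r,r1]),tri([r,r1,ray("scene",(259,283.5)),ray("top",(408.6,242.4))]))
E
```

```text
[ 512.7 -192.4   38. ] [ 518.3 -193.1    9. ] (array([ 515.9, -195. ,   20. ]), [0.7, 0.7]) (array([ 514.9, -191.3,   39.2]), [2.7, 1.8, 0.9, 0.5])
```

Emit:
send_rows --commands '[[[0,0,20.8,0.0009,0,0,-1],[0,0,20.8,0.0009,0,0,-1],[0,0,20.8,0.0009,0,0,-1],[0,0,20.8,0.0009,0,0,-1],[0,0,20.8,0.0009,0,0,-1],[0,0,20.8,0.0009,0,0,-1],[0,0,0,0,0,0,-1]]]'

```text
t: 18.7
position: [514.5, -189.7, 173.3]
orientation: [-0.002, 0.282, 0.959, -0.001]
force: [0.3, -0.9, -1.8]
opening: 21.8
grasp_force: 30.0
```

```bash
python3 - <<'E'
from h import *
row((516,-192,108),Rdown(2.57),5)
E
```

```text
theta 2.569 row x 5 [-0.54, -0.21, 13.07] [-0.0004, -0.0007, -0.0002]
```

Estimates agree at about (515.5,-192). I lower to just above the floor, then feel for contact.

Emit:
send_rows --commands '[[[-1.3,-0.5,13,0,0,0,-1],[-1.3,-0.5,13,0,0,0,-1],[0,0,13,0,0,0,-1],[0,0,13,0,0,0,-1],[0,0,10,0,0,0,-1],[0,0,0,0,0,0,-1],[0,0,0,0,0,0,-1]]]'

```text
t: 19.4
position: [517.3, -193.6, 112.9]
orientation: [-0.0, 0.282, 0.959, -0.002]
force: [-0.5, -0.0, -1.1]
opening: 21.9
grasp_force: 30.0
```

Emit:
send_rows --commands '[[[0,0,1,0,0,0,-1],[0,0,1,0,0,0,-1],[0,0,1,0,0,0,-1],[0,0,0,0,0,0,-1],[0,0,0,0,0,0,-1]]]'

```text
t: 19.9
position: [517.4, -193.7, 110.3]
orientation: [-0.0, 0.282, 0.959, -0.002]
force: [0.0, -0.6, -1.6]
opening: 22.2
grasp_force: 30.0
```

Emit:
send_rows --commands '[[[1,0.5,1,0,0,0,-1],[0,0,1,0,0,0,-1],[0,0,1,0,0,0,-1],[0,0,0,0,0,0,-1],[0,0,0,0,0,0,-1]]]'

```text
t: 20.4
position: [516.7, -192.7, 107.1]
orientation: [-0.0, 0.282, 0.959, -0.002]
force: [-0.9, -0.2, -1.4]
opening: 22.1
grasp_force: 30.0
```

Emit:
send_rows --commands '[[[0,0,0.7,0,0,0,-1],[0,0,0,0,0,0,-1],[0,0,0,0,0,0,-1]]]'

```text
t: 20.7
position: [516.7, -192.7, 106.5]
orientation: [-0.0, 0.282, 0.959, -0.002]
force: [0.5, 0.5, -1.9]
opening: 22.1
grasp_force: 30.0
```

Emit:
send_rows --commands '[[[0,0,0.7,0,0,0,-1],[0,0,0,0,0,0,-1],[0,0,0,0,0,0,-1]]]'

```text
t: 21.0
position: [517.0, -192.9, 106.3]
orientation: [0.0, 0.282, 0.959, -0.002]
force: [-1.5, -1.0, 4.4]
opening: 22.0
grasp_force: 30.0
```

Emit:
send_rows --commands '[[[0,0,0.5,0,0,0,-1],[0,0,0,0,0,0,-1],[0,0,0,0,0,0,-1]]]'

```text
t: 21.3
position: [517.3, -193.1, 106.4]
orientation: [0.001, 0.282, 0.959, -0.002]
force: [-2.1, -0.2, 7.7]
opening: 21.9
grasp_force: 30.0
```

Contact on the floor at the expected height (106.3, against 97.4 + 9). I open and back off upward.

Emit:
send_rows --commands '[[[0,0,-0.7,0,0,0,-1],[0,0,0,0,0,0,-0.4],[0,0,0,0,0,0,-0.2],[0,0,0,0,0,0,0],[0,0,0,0,0,0,0.14],[0,0,0,0,0,0,0.14],[0,0,0,0,0,0,0.14]]]'

```text
t: 22.0
position: [516.7, -192.7, 105.9]
orientation: [-0.0, 0.282, 0.959, -0.002]
force: [0.4, 0.1, 0.5]
opening: 50.5
grasp_force: 0.0
```

Emit:
send_rows --commands '[[[0,0,-10,0,0,0,0.14],[0,0,-15,0,0,0,0.14],[0,0,-25,0,0,0,0.14],[0,0,-30,0,0,0,0.14],[0,0,-30,0,0,0,0.14],[0,0,-30,0,0,0,0.14],[0,0,0,0,0,0,0.14],[0,0,0,0,0,0,0.14]]]'

```text
t: 22.8
position: [517.4, -192.5, 247.7]
orientation: [0.001, 0.282, 0.959, -0.002]
force: [0.4, 0.4, -1.3]
opening: 49.9
grasp_force: 0.0
```

```bash
python3 - <<'E'
from h import *
im=camera("scene");cv2.imwrite("pics/s3.png",cv2.resize(im[150:390,140:460],None,fx=2,fy=2))
t=camera("top")
for n,m in(("scene",im),("top",t)):print(n,[x for x in blobs(m,(112,140,50),(128,255,255))[1] if x[1][0]>150])
E
```

```text
scene [([295.1, 226.5], [289, 216, 13, 19, 125]), ([255.5, 253.4], [249, 243, 14, 20, 194]), ([208.5, 287.5], [202, 276, 15, 22, 202])]
top [([477.8, 232.1], [474, 228, 8, 10, 52]), ([360.6, 237.2], [355, 231, 13, 13, 118])]
```

View pics/s3.png

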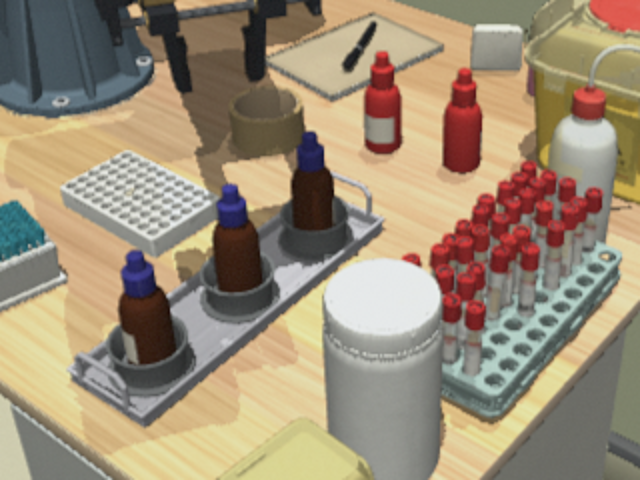

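The bottle stands upright in the middle cup at crop (237,250). The other two stand unmoved, their caps at the same pixels as before, and the gripper is clear. Handing in.

```bash
python3 -c "
from rig import *
print(hand_in())"
```

```text
the job is handed in; nothing more can be done
None
```

The bottle was held upside down at about 147° for 2.2 s and now stands upright in the empty middle cup, the other two bottles have not moved, and the job is handed in (no verdict was returned).

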